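Flip the sample carrier wells-up at the stop

ROBOT

A 7-joint arm with a two-finger parallel gripper is mounted at the origin on the work surface. World frame = base frame: x ahead of the robot, y to its left, z up, the work surface at z = 0. Lengths are in mm, angles in rad, forces in N, time in s.
With the tool pointing down it reaches from about 400 to 925 mm from the base axis. Payload 5.6 kg.
Tool frame: the origin (TCP) lies midway between the tips of the shut fingers; the grasp point (between the pads) lies 19 mm behind it; z points along the fingers, y is the line along which they close (so a half turn about z gives the same grasp; the last joint's range is limited). The gripper opens to 85 mm and grips with 20 to 120 N. Pads are 22 mm wide; open, the fingers measure 114 mm over their backs; the gripper's body (76 mm by 85 mm) begins 54 mm behind the grasp point. The pads swing forward as they close: fully open they stand 13 mm farther back than shut.
Start: joints at [-0.043, 0.468, -0.012, 1.603, 0.006, 1.071, -0.056], TCP at [650.006, -0.043, 231.29] pointing down, gripper open.
Joint ranges: [-2.53, 2.53], [-0.31, 2.02], [-1.57, 1.55], [0.28, 2.44], [-1.29, 4.43], [0.15, 1.84], [-2.92, 2.92]. Speed limits (rad/s): [2.57, 2.57, 3.14, 3.14, 3.14, 3.14, 3.14].

INTERFACE

Orientations are given as a unit quaternion [x, y, z, w].
In Python, from workcell import r gives the robot as it stands.
- The arm moves only by the tool drive_tool, never from a script. Its argument "commands" is a list that holds one entry, the list of rows, each a list of 7 numbers: the shift along the tool's x, y, z in m, then the turn, a rotation vector about the tool's x, y, z in rad, then the closure, from -1 (fully open) to 1 (shut). In form: [[[tx, ty, tz, rx, ry, rz, gripper], ...]]. A call has 1 to 12 rows; each row shifts and turns the commanded pose from where the row before left it, along the tool's axes as they then stand; what a row does not reach is not made up. A row lasts 1/8 s, in which the tool goes at most 62.5 mm and 10.7 degrees, less where a joint would pass 70% of its speed; a pose out of reach is approached as far as the arm can. A call with a gripper value outside its range is refused whole. The fingers move at their own pace and stop on an object; the grip force is fixed at half the most. Time passes only in rows, so rows that do not move let the fingers close. It gives the time, the measured TCP pose, the force, the opening and the grip force at its end, in the units of the state.
- r.sense(): the state, without advancing time (a new reading comes with each control period).
- r.snapshot(name): name is "scene" or "side" or "wrist"; returns a dict with "img" (384x512x3 uint8, red, green, blue), "range_z" (384x512 float32, mm along the optical axis (not along the pixel's ray), 0 where there is no reading), "fx", "fy", "cx", "cy" (pixels), "R" (3x3) and "t" (3): a world point X has camera coordinates R X + t; the wrist camera has in their place "T_tool_cam" (4x4, takes a point from camera to tool coordinates, whose origin is the TCP and whose axes are the flange's). Camera axes: x right, y down, z forward; pixel columns grow to the right and rows downward; lengths in mm; the calibration is good to about 2 mm. The wrist camera is an equidistant fisheye: a pixel r from the principal point sees the ray r / f radians off the axis. A picture is of the moment at which its call begins: read the wrist's pose just before it.
- r.sign_off(): hands the job in; it is judged then, once.
Trained networks look in a picture, given as the dict that the camera call returned (one of the last four; its "shot" number tells which), for a name from the list of things; names that differ only in an ending like _2 or _b are one class to them, and where a whole thing is asked for, a point or a joint stands for the part that bears it (a point fixed in the world has none). Each returns a list of dicts, best first, with "score" (0 to 1); they miss things now and then, are a little off and sometimes report something else, mostly with a low value. They report only what shows in the picture. A call takes as long as a camera call.
- r.trace(thing, picture): "mask" (384x512 bool, what is visible of it) and "extent" ([left, top, right, bottom] in pixels, round what is visible of it).
- r.landmark_of(thing, picture): "point" ([column, row] in pixels: a listed point, or the origin of a listed thing).
The state is a dict: "time": time; "joint_positions": joint angles; "joint_vel": joint speeds; "joint_efforts": joint torques, N m; "eef_pos": TCP position; "orientation": TCP orientation; "ft_force": force on the tool from outside, world axes, zero at the start; "torque": the same for the moment, N m; "gripper_width": finger opening in mm; "finger_force": force on a finger pad.
Only numpy, scipy, OpenCV 4.12 (cv2) and the standard library are available. Lean on these libraries where they do the work, as an engineer would, in place of code of your own. Each camera call takes 0.05 s, during which the arm holds its last target. There are 200 camera calls.

TASK

The T-shaped aluminium sample carrier lies on the bench with its wells facing down. With the fingertips push it, wide head first, against the flip stop until it tips up and stands leaning against the stop's wall, then push its raised edge from behind so that it topples back and lies flat on the bench in front of the stop, wells up. Do not lift or carry it, only push it, and leave the other things where they are.

Things in the scene. Friction and masses are not known exactly. Their poses are not given: they have to be found in the camera images.
- carrier: Sample carrier: T-shaped aluminium plate 5 mm thick, 65-105 g. Head 46 mm (x) by 100 mm (y), x=0 to +46; tab 30 mm wide, x=0 to -46, in the middle of the head's long side. Four square wells on one face of the head, the other plain. Origin on the well face where tab and head meet, on the centre line. z points out of the plain face: up at the start (wells down), down when done.
- tab_end (a point): Middle of the free end face of the carrier's tab (the end away from the stop), mid-thickness. This end stays on the bench as the carrier tips up.
- far_edge (a point): Middle of the carrier head's outer long edge (the leading edge), mid-thickness. At the start the carrier's x axis points at the stop within 0.3 rad, this edge is about 15 to 40 mm short of the feet of the stop's skids, and the carrier's origin lies within 12 mm of the stop's centre line.
- stop: Flip stop, fixed: steel wall 130 mm wide (y), 50 high, 14 thick; before it two slippery white plastic skids 12 mm wide rise at 45 degrees from the bench at x=-50 mm to the wall's top edge, centred at y=+-38, with a 64 mm gap for tab and fingers. Between them a kick bar, 14 mm high, x=-13 to 0, stops the tab. Lugs 8 mm high reach to x=+43. Origin: mid foot of wall's front face; x away from robot.
- stop_edge (a point): Middle of the wall's front top edge, 50 mm above the bench. As the tab's end is pushed home to the kick bar, the head rides up the skids and comes to lean on this edge at about 75 degrees (a push of a few newtons), plain face to the robot, and stays there by itself; its upper edge is then about 89 mm above the bench, about 10 mm further from the robot than this point.
- weighing_jar: Bystander: small glass jar with steel lid, 40 mm across, 50 mm high; origin at the middle of its foot.
- vial: Bystander: amber glass vial with white cap, 26 mm across, 50 mm high; origin at the middle of its foot.
- pan: Bystander: shallow round aluminium sample pan, 92 mm across, 12 mm high; origin under its centre.
- spoon: Bystander: steel laboratory spoon, 160 mm long along its x; origin under its middle.
- blank_plate: Bystander: plain rectangular aluminium plate 70 x 50 x 5 mm without tab or wells; origin under its centre.
- beaker: Bystander: clear plastic beaker, 52 mm across, 65 mm high, standing behind the stop; origin at the middle of its foot.
- weight: Bystander: brass calibration weight, a cylinder 24 mm across, 30 mm high; origin under its centre.

How it is judged (in metres and radians):
On the way:
1. the carrier stands leaning on the stop, tipped up by more than 60 degrees, its tab end between the skids (angle between carrier's own z axis and vertical between 1.05 and 1.7 rad and x of tab_end in the frame of stop above -0.06 m), for 0.2 s.
At the end, for the whole second after the job is handed in: The carrier lies at rest flat on the bench (within 5 degrees), wells up, in front of the stop: its origin within 250 mm of the wall's front face and 120 mm of the stop's centre line (angle between carrier's own z axis and vertical above 3.05 rad and height (world z) of carrier below 0.012 m and linear speed of carrier below 0.02 m/s and angular speed of carrier below 0.1 rad/s and x of carrier in the frame of stop between -0.25 and 0 m and y of carrier in the frame of stop between -0.12 and 0.12 m); the robot touches nothing.
It fails at once if the carrier is lifted: its tab end rises more than 30 mm above the bench (height (world z) of tab_end above 0.03 m).
It fails at once if the carrier is tipped up away from the stop (tilted over 30 degrees with its tab end over 120 mm in front of the wall) (angle between carrier's own z axis and vertical between 0.52 and 2.6 rad and x of tab_end in the frame of stop below -0.12 m).
It fails at once if a bystander is moved by more than 20 mm (distance of any of weighing_jar, vial, pan, spoon, blank_plate, beaker, weight from where it was at the start of the episode above 0.02 m).
It also fails if it takes over 56 s, if anything falls off the work surface, if the arm or the gripper's body presses on something with over 40 N, if the wrist force passes 120 N, or if a joint passes its speed limit or range.

## Working session

There is one attempt and no reset: what is moved stays moved. The work goes in short steps, Python scripts to look and compute and a tool call to move; the robot and the scene stay as the last step left them, time stands still between calls to the robot, and variables do not carry over. Pictures are saved under pics/ and viewed, at most 10 in all, crops included, and the job is handed in when it is done.

Besides the shell and the picture viewer there is one more tool, called after "Emit:" as name(argument=value, ...), one argument or row to a line, values as JSON. drive_tool: Moves the arm, as the interface text tells. Its arguments: {"type":"object","properties":{"commands":{"type":"array"}},"required":["commands"]}

```bash
mkdir -p pics; ls; cat > h.py <<'E'
import numpy as np, cv2
from workcell import r
def W(p,u,v,z=None):
    """pixel to world (mm): by range, or on plane height z"""
    R=np.array(p["R"]);t=np.array(p["t"]);d=np.array([(u-p["cx"])/p["fx"],(v-p["cy"])/p["fy"],1.])
    o=-R.T@t; w=R.T@d
    if z is None: s=float(p["range_z"][int(round(v)),int(round(u))])
    else: s=(z-o[2])/w[2]
    return o+s*w
def save(p,n): cv2.imwrite(f"pics/{n}.png",cv2.cvtColor(p["img"],cv2.COLOR_RGB2BGR))
E
python3 - <<'E'
from h import *
s=r.sense();print(s["time"],s["eef_pos"],s["orientation"],s["ft_force"])
ps={n:r.snapshot(n) for n in("scene","side")}
for n,p in ps.items():
    save(p,n+"0"); print(n,-np.array(p["R"]).T@np.array(p["t"]))
    for k,z in(("carrier",0),("tab_end",2.5),("far_edge",2.5),("stop",0),("stop_edge",50),("weighing_jar",0),("vial",0),("pan",0),("spoon",0),("blank_plate",0),("beaker",0),("weight",0)):
        l=r.landmark_of(k,p)
        for a in l[:2]: print(k,round(a["score"],2),np.round(a["point"]),W(p,*a["point"],z).round(1))
E
```

```text
pics
0.0 [ 6.49429114e+02 -1.00038705e-01  2.30323004e+02] [ 7.07140760e-01  7.07072213e-01 -7.03659625e-04 -5.80483195e-04] [-0.32813451  0.01313162 -0.02404147]
scene [1377.3875736  -562.61145712  711.51579953]
carrier 0.68 [208. 192.] [503.2   6.2   0. ]
tab_end 0.88 [193. 184.] [452.8  -5.3   2.5]
far_edge 0.76 [214. 194.] [524.6  11.    2.5]
far_edge 0.56 [237. 198.] [577.6  43.2   2.5]
stop 0.61 [233. 218.] [632.8 -13.4   0. ]
stop_edge 0.88 [233. 195.] [614.1   2.9  50. ]
weighing_jar 0.91 [169. 222.] [ 546.1 -135.6    0. ]
vial 0.5 [268. 186.] [585.7 139.7   0. ]
pan 0.9 [297. 201.] [682.7 151.7   0. ]
pan 0.57 [193. 183.] [ 4.452e+02 -4.000e-01  0.000e+00]
spoon 0.85 [261. 157.] [460.2 225.1   0. ]
spoon 0.21 [218. 195.] [531.6  17.    0. ]
blank_plate 0.84 [199. 261.] [ 702.6 -160.2    0. ]
blank_plate 0.6 [300. 205.] [700.3 142.4   0. ]
beaker 0.7 [275. 239.] [757.1  10.5   0. ]
weight 0.43 [136. 205.] [ 435.3 -161.5    0. ]
side [ 518.65124303 -504.22135771  506.14998893]
carrier 0.9 [202. 244.] [489.8  -4.2  -0. ]
tab_end 0.59 [184. 244.] [455.1  -2.1   2.5]
far_edge 0.86 [228. 235.] [542.6  13.8   2.5]
stop 0.69 [271. 237.] [630.2  -2.1   0. ]
stop_edge 0.6 [274. 221.] [632.7  -8.2  50. ]
weighing_jar 0.67 [240. 299.] [ 551.8 -140.6    0. ]
vial 0.61 [237. 194.] [576.1 150.1   0. ]
pan 0.97 [286. 192.] [692.5 142.9   0. ]
spoon 0.69 [190. 184.] [465.7 205.6   0. ]
spoon 0.54 [327. 221.] [757.6  29.    0. ]
blank_plate 0.74 [327. 298.] [ 699.  -159.7    0. ]
beaker 0.87 [326. 222.] [754.7  26.2   0. ]
weight 0.52 [170. 319.] [ 435.4 -164.1    0. ]
```

```bash
python3 - <<'E'
import cv2
a=cv2.imread("pics/scene0.png")[130:280,110:330];b=cv2.imread("pics/side0.png")[160:340,130:370]
cv2.imwrite("pics/c1.png",cv2.resize(b,None,fx=3.3,fy=3.3,interpolation=cv2.INTER_CUBIC))
E
```

```text
(no output)
```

View pics/c1.png

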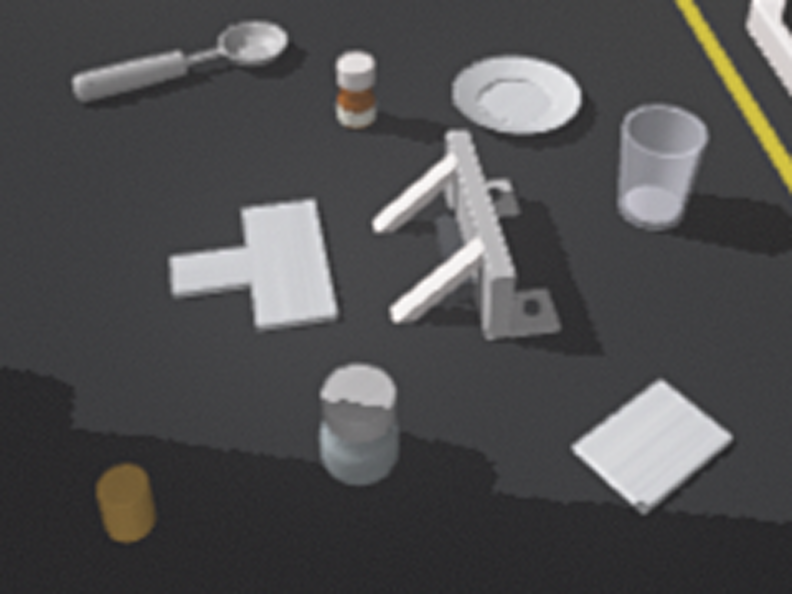

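The side view shows the carrier (crop 170–336, 202–327) short of the stop, whose skid feet are at (380,225) and (400,315). It's slightly rotated relative to the stop. Next I'll fit the poses.

```bash
cat >> h.py <<'E'
from scipy.optimize import minimize
T=np.array([[46,-50],[46,50],[0,50],[0,15],[-46,15],[-46,-15],[0,-15],[0,-50]],float)
def prj(p,X): 
    c=X@np.array(p["R"]).T+np.array(p["t"]); return np.c_[c[:,0]/c[:,2]*p["fx"]+p["cx"],c[:,1]/c[:,2]*p["fy"]+p["cy"]]
def xf(q,P): c,s=np.cos(q[2]),np.sin(q[2]); return P@np.array([[c,s],[-s,c]])+q[:2]
def rend(p,q,S=8):
    m=np.zeros((384*S//2,512*S//2),np.uint8); P=xf(q,T)
    a,b=[prj(p,np.c_[P,np.full(8,z)]) for z in(0.,5.)]
    f=lambda x:np.round((x+.5)*S/2*16-8).astype(np.int32)
    for g in [a,b]+[np.array([a[i],a[i-1],b[i-1],b[i]]) for i in range(8)]: cv2.fillPoly(m,[f(g)],1,shift=4)
    return m
def fit(ps,ms,q0,S=8):
    M=[cv2.resize(m.astype(np.uint8),None,fx=S//2,fy=S//2,interpolation=cv2.INTER_NEAREST) for m in ms]
    def c(q): return sum(1-(rend(p,q)&m).sum()/(rend(p,q)|m).sum() for p,m in zip(ps,M))
    return minimize(c,q0,method="Nelder-Mead",options=dict(initial_simplex=np.array(q0)+np.array([[0,0,0],[8,0,0],[0,8,0],[0,0,.15]]),maxiter=150))
E
cat > m.py <<'E'
from h import *
import sys
ps=[r.snapshot(n) for n in("scene","side")]
ms=[r.trace("carrier",p) for p in ps]
for m in ms: print([(round(a["score"],2),a["extent"]) for a in m])
for i in range(2):
    f=fit([ps[i]],[ms[i][0]["mask"]],[500,0,0.05]);print("carrier",i,f.x.round(3),f.fun)
    q=f.x
for i,p in enumerate(ps):
    m=r.trace("stop",p)[0]; v,u=np.nonzero(m["mask"]); X=np.array([W(p,a,b) for a,b in zip(u,v)])
    Y=X[(X[:,2]>46)&(X[:,2]<56)]; R=cv2.minAreaRect(Y[:,:2].astype(np.float32))
    d=np.cov(Y[:,:2].T); w,V=np.linalg.eigh(d); print("stop top",m["score"],len(Y),R,V[:,1],Y.mean(0),np.percentile(X[:,2],[1,50,99]))
E
python3 m.py
```

```text
[(0.98, [192.7, 182.3, 230.1, 207.8]), (0.46, [234.9, 144.8, 283.2, 168.6])]
[(0.6, [179.7, 224.0, 233.7, 259.0])]
carrier 0 [4.99522e+02 3.20100e+00 6.60000e-02] 0.08210772377520215
carrier 1 [4.97997e+02 2.11200e+00 5.90000e-02] 0.045433424544375045
stop top 0.77 209 ((637.2032470703125, -7.9578094482421875), (17.548757553100586, 127.95600128173828), 0.770197331905365) [-0.01689781  0.99985722] [638.19438265 -11.83600259  48.31907033] [-1.91685757 22.57158792 50.3357594 ]
stop top 0.75 338 ((632.847900390625, -7.4311676025390625), (17.039560317993164, 128.32835388183594), 1.8230088949203491) [-0.025092    0.99968515] [634.05545798 -14.13815408  49.34850541] [ 0.50547946 23.3918292  51.16858852]
```

```bash
cat >> h.py <<'E'
from scipy.spatial.transform import Rotation as Ro
def wristpts(m=None):
    s=r.sense();p=r.snapshot("wrist");T_=np.array(p["T_tool_cam"])
    v,u=np.mgrid[0:384,0:512];a=(u-p["cx"])/p["fx"];b=(v-p["cy"])/p["fy"];t=np.hypot(a,b)
    z=p["range_z"];k=np.tan(np.minimum(t,1.4))/np.maximum(t,1e-9)
    X=np.stack([a*k*z,b*k*z,z],-1)@T_[:3,:3].T+T_[:3,3]
    X=X@Ro.from_quat(s["orientation"]).as_matrix().T+np.array(s["eef_pos"]); X[(z==0)|(t>1.2)]=np.nan
    return p,X
E
python3 - <<'E'
from h import *
p,X=wristpts(); save(p,"w0"); print(np.array(p["T_tool_cam"]).round(2),p["fx"])
for n in("stop","carrier"):
    for m in r.trace(n,p)[:1]:
        Y=X[m["mask"]];Y=Y[~np.isnan(Y[:,0])];print(n,m["score"],m["extent"],np.percentile(Y,[1,50,99],axis=0).round(1).tolist())
        if n=="stop": Y=Y[Y[:,2]>44]
        print(len(Y),cv2.minAreaRect(Y[:,:2].astype(np.float32)))
E
```

```text
[[   0.     -0.97   -0.26   65.89]
 [   1.      0.     -0.      0.63]
 [   0.     -0.26    0.97 -142.91]
 [   0.      0.      0.      1.  ]] 297.3186396354542
stop 0.6 [195.4, 122.0, 266.8, 232.6] [[581.0, -69.2, 0.7], [634.4, -2.4, 26.3], [668.8, 58.0, 51.7]]
1523 ((630.8314819335938, -6.324798583984375), (21.624147415161133, 128.91238403320312), 1.4148026704788208)
carrier 0.6 [102.6, 126.2, 173.2, 202.9] [[453.8, -44.6, 2.6], [515.0, 3.0, 5.4], [544.3, 52.1, 7.2]]
3125 ((495.77490234375, 2.083057403564453), (96.26951599121094, 100.92786407470703), 3.106111764907837)
```

View pics/w0.png

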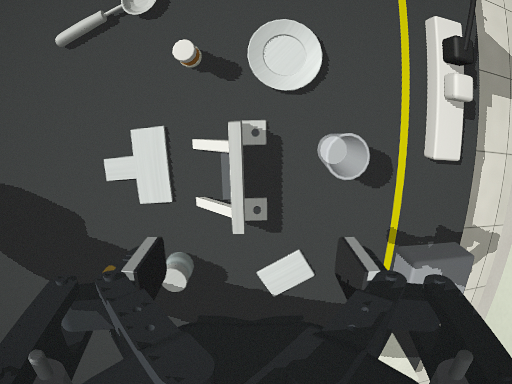

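The wrist view has the stop at (195–267, 122–233), with the carrier about 12 mm left of its line. I'll turn the shut fingers, nudge the head sideways to centre it, then push the tab.

Emit:
drive_tool(
  commands=[
    [[0,0,0,0,0,0.172,1],[0,0,0,0,0,0.172,1],[0,0,0,0,0,0.172,1],[0,0,0,0,0,0.172,1],[0,0,0,0,0,0.172,1],[0,0,0,0,0,0.172,1],[0,0,0,0,0,0.172,1],[0,0,0,0,0,0.172,1],[0,0,0,0,0,0.172,1],[-0.046,-0.028,0.03,0,0,0,1],[-0.046,-0.028,0.03,0,0,0,1],[-0.046,-0.028,0.03,0,0,0,1]],
  ],
)

```text
time: 3.25
eef_pos: [508.8, 81.7, 140.7]
orientation: [1.0, 0.011, 0.0, -0.0]
ft_force: [0.9, 0.7, -0.8]
gripper_width: 0.1
finger_force: 0.0
```

Emit:
drive_tool(
  commands=[
    [[0,0,0.045,0,0,0,1],[0,0,0.045,0,0,0,1],[0,0,0.035,0,0,0,1],[0,0,0.012,0,0,0,1],[0,0.005,0,0,0,0,1],[0,0.005,0,0,0,0,1],[0,0.004,0,0,0,0,1],[0,0.004,0,0,0,0,1],[0,0.003,0,0,0,0,1],[0,0.002,0,0,0,0,1],[0,0.001,0,0,0,0,1]],
  ],
)

```text
time: 4.62
eef_pos: [510.8, 57.0, 4.3]
orientation: [1.0, 0.011, 0.0, -0.0]
ft_force: [0.3, 0.0, 0.5]
gripper_width: 0.4
finger_force: 0.4
```

```bash
cat > m2.py <<'E'
from h import *
import sys
print(r.sense()["time"],r.sense()["eef_pos"].round(1) if hasattr(r.sense()["eef_pos"],'round') else r.sense()["eef_pos"])
for i,n in enumerate(("scene","side")):
    p=r.snapshot(n); save(p,n+"_"+sys.argv[1])
    for m in r.trace("carrier",p)[:1]:
        f=fit([p],[m["mask"]],[500,0,0.03]);print(n,round(m["score"],2),f.x.round(3),round(f.fun,3))
p,X=wristpts(); save(p,"wrist_"+sys.argv[1])
for m in r.trace("carrier",p)[:1]:
    Y=X[m["mask"]];Y=Y[~np.isnan(Y[:,0])];print("wrist",m["score"],np.percentile(Y,[1,50,99],axis=0).round(1).tolist(),cv2.minAreaRect(Y[:,:2].astype(np.float32)))
E
python3 m2.py 1
```

```text
4.625 [510.8  57.    4.3]
scene 0.73 [ 4.98884e+02 -7.40000e-01  7.20000e-02] 0.083
side 0.82 [ 4.97072e+02 -1.00700e+00  5.60000e-02] 0.106
wrist 0.66 [[467.7, -48.4, 1.3], [522.4, 2.3, 5.3], [543.7, 49.3, 6.7]] ((500.6808166503906, -2.8973960876464844), (85.31228637695312, 104.41881561279297), 2.657378673553467)
```

Emit:
drive_tool(
  commands=[
    [[0,0.003,0,0,0,0,1],[0,0.003,0,0,0,0,1],[0,0.002,0,0,0,0,1],[0,0.001,0,0,0,0,1],[0,0,0,0,0,0,1]],
  ],
)

```text
time: 5.55
eef_pos: [510.9, 47.5, 4.3]
orientation: [1.0, 0.011, -0.0, 0.0]
ft_force: [0.3, 0.2, -0.5]
gripper_width: 0.0
finger_force: 0.0
```

```bash
python3 m2.py 2
```

```text
5.55 [510.9  47.5   4.3]
scene 0.88 [ 4.98574e+02 -9.98700e+00  4.60000e-02] 0.078
side 0.72 [ 4.963e+02 -9.369e+00  2.600e-02] 0.053
wrist 0.71 [[467.6, -58.2, 1.5], [521.6, -7.1, 5.3], [542.1, 39.6, 6.9]] ((500.3496398925781, -12.43844985961914), (84.08280181884766, 105.99520874023438), 1.846050500869751)
```

View pics/wrist_2.png

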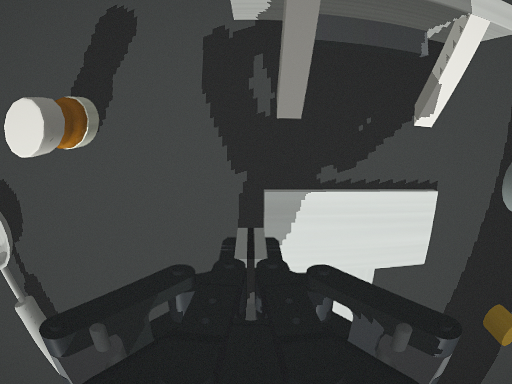

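The carrier is now centred and aligned: in the wrist view its head is at (264–437, 190–280) and square to the skids. Next I'll go behind the tab.

Emit:
drive_tool(
  commands=[
    [[0,-0.02,0,0,0,0,1],[0,0,-0.03,0,0,0,0.76],[0,0,-0.03,0,0,0,0.76],[-0.029,0.026,0,0,0,0,0.76],[-0.029,0.026,0,0,0,0,0.76],[-0.029,0.025,0,0,0,0,0.76],[0,0,0.03,0,0,0,0.76],[0,0,0.025,0,0,0,0.76],[0,0,0.005,0,0,0,0.76],[0,0,0.003,0,0,0,0.76]],
  ],
)

```text
time: 7.1
eef_pos: [425.5, -11.2, 1.4]
orientation: [1.0, 0.011, 0.0, 0.0]
ft_force: [-0.2, 0.3, -0.6]
gripper_width: 10.5
finger_force: 0.0
```

Emit:
drive_tool(
  commands=[
    [[0.006,0,0,0,0,0,0.76],[0.006,0,0,0,0,0,0.76],[0.005,0,0,0,0,0,0.76],[0.005,0,0,0,0,0,0.76],[0.005,0,0,0,0,0,0.76],[0.005,0,0,0,0,0,0.76],[0.005,0,0,0,0,0,0.76],[0.005,0,0,0,0,0,0.76],[0,0,0,0,0,0,0.76]],
  ],
)

```text
time: 8.22
eef_pos: [468.0, -10.2, 1.3]
orientation: [1.0, 0.011, 0.001, 0.0]
ft_force: [-0.0, 0.5, 0.1]
gripper_width: 10.5
finger_force: 0.0
```

```bash
python3 m2.py 3
```

```text
8.225 [468.  -10.2   1.3]
scene 0.95 [ 5.28523e+02 -9.58200e+00  2.60000e-02] 0.051
side 0.73 [ 5.26318e+02 -8.93800e+00  1.40000e-02] 0.05
wrist 0.58 [[481.9, -57.4, 3.6], [542.0, -9.4, 5.3], [571.5, 39.6, 6.8]] ((525.4474487304688, -9.301036834716797), (96.83631896972656, 104.6543960571289), 1.080636978149414)
```

Emit:
drive_tool(
  commands=[
    [[0.006,0,0,0,0,0,0.76],[0.006,0,0,0,0,0,0.76],[0.006,0,0,0,0,0,0.76],[0.006,0,0,0,0,0,0.76],[0.006,0,0,0,0,0,0.76],[0.006,0,0,0,0,0,0.76],[0.006,0,0,0,0,0,0.76],[0.006,0,0,0,0,0,0.76],[0,0,0,0,0,0,0.76]],
  ],
)

```text
time: 9.65
eef_pos: [516.1, -9.1, 1.4]
orientation: [1.0, 0.011, 0.001, 0.0]
ft_force: [-0.2, 0.0, 0.7]
gripper_width: 10.3
finger_force: 0.0
```

```bash
cat > m3.py <<'E'
from h import *
import sys
s=r.sense();print(s["time"],np.round(s["eef_pos"],1),np.round(s["ft_force"],1))
p=r.snapshot("side")
n=sys.argv[1]
cv2.imwrite(f"pics/s{n}.png",cv2.resize(cv2.cvtColor(p["img"],cv2.COLOR_RGB2BGR)[150:310,150:350],None,fx=3.5,fy=3.5,interpolation=cv2.INTER_CUBIC))
for p in(p,r.snapshot("scene")):
  for m in r.trace("carrier",p)[:1]:
    v,u=np.nonzero(m["mask"]);Y=np.array([W(p,a,b) for a,b in zip(u,v)]);Y=Y[p["range_z"][v,u]>0]
    c=np.median(Y,0);k=np.linalg.norm(Y-c,axis=1)<50;w,V=np.linalg.eigh(np.cov(Y[k].T));N=V[:,0]*np.sign(V[2,0])
    print(round(m["score"],2),len(Y),"normal",N.round(3),"thick",w[0]**.5,np.percentile(Y,[2,50,98],axis=0).round(0).tolist())
E
python3 m3.py 4
```

```text
9.65 [516.1  -9.1   1.4] [-0.2  0.   0.7]
0.71 1144 normal [-0.405 -0.014  0.914] thick 1.3800373118932152 [[533.0, -57.0, 5.0], [586.0, -12.0, 29.0], [613.0, 39.0, 41.0]]
0.69 302 normal [-0.394 -0.019  0.919] thick 1.063633346664728 [[543.0, -57.0, 7.0], [593.0, -15.0, 30.0], [617.0, 34.0, 40.0]]
```

View pics/s4.png

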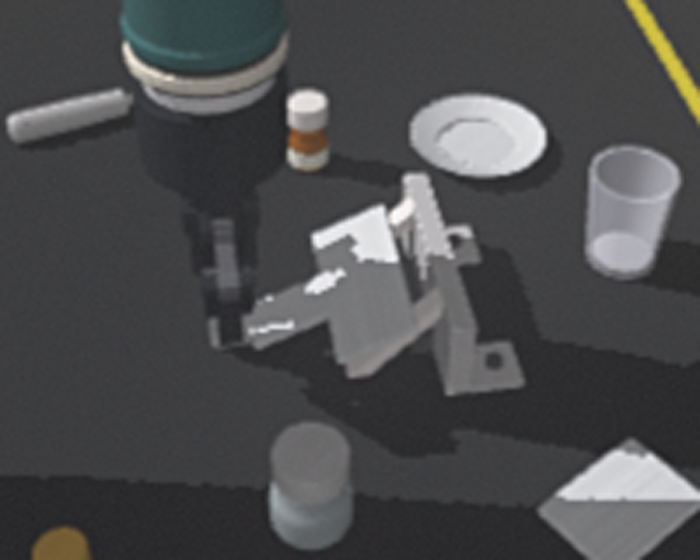

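The carrier is tilted 24° on the skids and square (head at 312–410, 205–375), with the fingers behind the tab at (230,340). I'll keep pushing.

Emit:
drive_tool(
  commands=[
    [[0.006,0,0,0,0,0,0.76],[0.006,0,0,0,0,0,0.76],[0.006,0,0,0,0,0,0.76],[0.006,0,0,0,0,0,0.76],[0.006,0,0,0,0,0,0.76],[0.006,0,0,0,0,0,0.76],[0.006,0,0,0,0,0,0.76],[0.006,0,0,0,0,0,0.76],[0,0,0,0,0,0,0.76]],
  ],
)

```text
time: 10.98
eef_pos: [564.0, -8.0, 1.4]
orientation: [1.0, 0.011, 0.001, 0.0]
ft_force: [-1.0, -0.3, 0.2]
gripper_width: 10.1
finger_force: 0.1
```

```bash
python3 m3.py 5
```

```text
10.975 [564.   -8.    1.4] [-1.  -0.3  0.2]
0.9 1060 normal [-0.716 -0.025  0.697] thick 1.177643315577342 [[580.0, -57.0, 0.0], [621.0, -13.0, 49.0], [642.0, 43.0, 69.0]]
0.71 59 normal [-0.723 -0.027  0.69 ] thick 1.0222712129361564 [[617.0, -57.0, 39.0], [642.0, -10.0, 65.0], [647.0, 23.0, 67.0]]
```

Emit:
drive_tool(
  commands=[
    [[0.005,0,0,0,0,0,0.76],[0.005,0,0,0,0,0,0.76],[0.004,0,0,0,0,0,0.76],[0.003,0,0,0,0.04,0,0.76],[0.003,0,0,0,0.04,0,0.76],[0.003,0,0,0,0.04,0,0.76],[0.002,0,0,0,0.04,0,0.76],[0.002,0,0,0,0.03,0,0.76],[0,0,0,0,0,0,0.76]],
  ],
)

```text
time: 12.3
eef_pos: [590.2, -7.5, 2.3]
orientation: [0.995, 0.011, 0.095, -0.001]
ft_force: [0.2, -0.1, -0.5]
gripper_width: 10.1
finger_force: 0.0
```

```bash
python3 m3.py 6
```

```text
12.3 [590.2  -7.5   2.3] [ 0.2 -0.1 -0.5]
0.9 779 normal [-0.93  -0.03   0.368] thick 1.1623117895397672 [[604.0, -57.0, 10.0], [624.0, -13.0, 62.0], [636.0, 41.0, 87.0]]
0.65 460 normal [-0.912 -0.026  0.41 ] thick 5.108395615829691 [[590.0, -57.0, 40.0], [631.0, -8.0, 65.0], [640.0, 42.0, 86.0]]
```

View pics/s6.png

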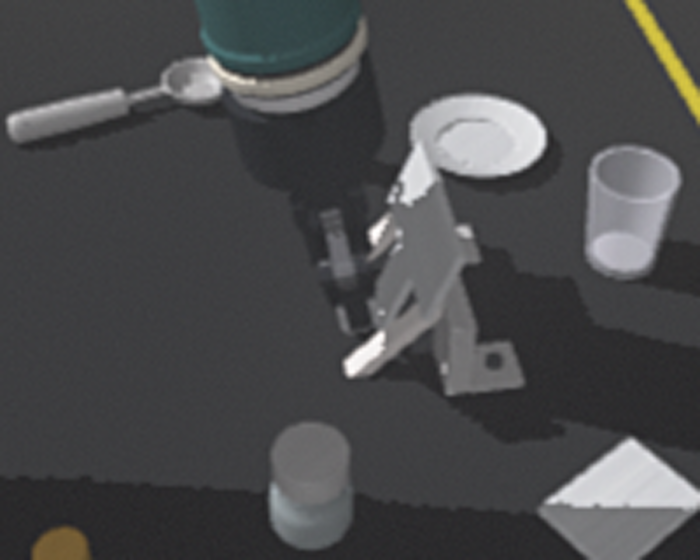

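The carrier leans at about 68° (385–465, 140–310), nearly home. A few more millimetres to reach the kick bar.

Emit:
drive_tool(
  commands=[
    [[0.002,0,0.0002,0,0,0,0.76],[0.002,0,0.0003,0,0,0,0.76],[0.0015,0,0.0003,0,0,0,0.76],[0,0,0,0,0,0,0.76],[0,0,0,0,0,0,0.76]],
  ],
)

```text
time: 13.12
eef_pos: [595.9, -7.3, 2.6]
orientation: [0.995, 0.011, 0.095, -0.001]
ft_force: [0.5, 0.3, -1.2]
gripper_width: 10.3
finger_force: 0.0
```

```bash
python3 m3.py 7
```

```text
13.125 [595.9  -7.3   2.6] [ 0.5  0.3 -1.2]
0.75 628 normal [-0.963 -0.028  0.269] thick 1.0492317649750766 [[610.0, -56.0, 13.0], [624.0, -13.0, 67.0], [634.0, 39.0, 90.0]]
```

Emit:
drive_tool(
  commands=[
    [[0.0015,0,0.0003,0,0,0,0.76],[0,0,0,0,0,0,0.76],[-0.01,0,-0.003,0,0,0,0.76],[-0.02,0,-0.006,0,0,0,1],[-0.02,0,-0.006,0,-0.05,0,1],[0,0,-0.04,0,-0.05,0,1],[0,0,-0.04,0,-0.05,0,1],[0,0,-0.04,0,-0.04,0,1],[0,0,-0.03,0,0,0,1],[0,0,0,0,0,0,1]],
  ],
)

```text
time: 14.58
eef_pos: [535.6, -8.6, 159.4]
orientation: [1.0, 0.011, 0.003, -0.0]
ft_force: [0.5, 0.4, -0.6]
gripper_width: 0.0
finger_force: 0.0
```

```bash
python3 m3.py 8
```

```text
14.575 [535.6  -8.6 159.4] [ 0.5  0.4 -0.6]
0.59 666 normal [-0.969 -0.035  0.245] thick 1.4608027582754357 [[609.0, -57.0, 7.0], [623.0, -14.0, 64.0], [634.0, 39.0, 90.0]]
0.77 526 normal [-0.974 -0.026  0.225] thick 1.5510003246280906 [[521.0, -56.0, -2.0], [629.0, -8.0, 67.0], [636.0, 86.0, 89.0]]
```

View pics/s8.png

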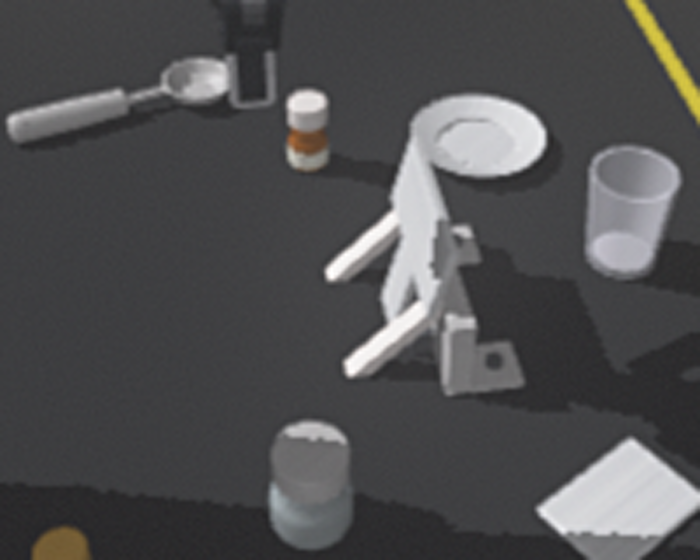

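The carrier now leans at 76° by itself, at (385–450, 135–315), with the fingers clear. I'll go over it and down behind its upper edge.

Emit:
drive_tool(
  commands=[
    [[0.035,0,0,0,0,0,1],[0.035,0,0,0,0,0,1],[0.035,0,0,0,0,0,1],[0.035,0,0,0,0,0,1],[0,0,0.03,0,0,0,1],[0,0,0.03,0,0,0,1],[0,0,0.024,0,0,0,1],[0,0,0,0,0,0,1]],
  ],
)

```text
time: 15.78
eef_pos: [671.8, -5.6, 69.4]
orientation: [1.0, 0.011, -0.003, 0.0]
ft_force: [0.4, -0.4, 0.0]
gripper_width: 0.1
finger_force: 0.0
```

Emit:
drive_tool(
  commands=[
    [[-0.008,0,0,0,0,0,1],[-0.006,0,0,0,0,0,1],[-0.005,0,0,0,0,0,1],[-0.005,0,0,0,0,0,1],[-0.005,0,0,0,0,0,1],[-0.005,0,0,0,0,0,1],[-0.005,0,0,0,0,0,1],[-0.005,0,0,0,0,0,1],[-0.005,0,0,0,0,0,1],[-0.005,0,0,0,0,0,1],[0,0,0,0,0,0,1],[0,0,0,0,0,0,1]],
  ],
)

```text
time: 17.27
eef_pos: [620.7, -6.7, 73.3]
orientation: [1.0, 0.011, 0.0, 0.0]
ft_force: [0.5, 0.3, 0.6]
gripper_width: -0.3
finger_force: 0.0
```

```bash
python3 m3.py 9
```

```text
17.275 [620.7  -6.7  73.3] [0.5 0.3 0.6]
0.81 274 normal [0.949 0.007 0.316] thick 1.379515914733752 [[581.0, -58.0, -1.0], [590.0, -18.0, 70.0], [610.0, 41.0, 90.0]]
0.78 558 normal [0.881 0.013 0.473] thick 4.318750053868325 [[568.0, -57.0, 24.0], [581.0, -21.0, 57.0], [599.0, 6.0, 81.0]]
```

View pics/s9.png

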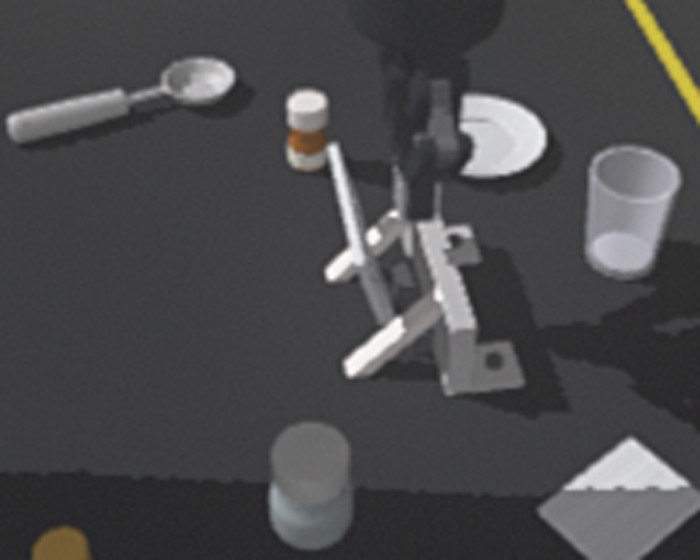

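It is past vertical and falling freely towards the robot (plate at 330–390, 145–325). I'll raise the arm away.

Emit:
drive_tool(
  commands=[
    [[0,0,0,0,0,0,1],[0,0,-0.02,0,0,0,1],[0,0,-0.04,0,0,0,1],[0,0,-0.05,0,0,0,1],[0.03,0,-0.04,0,0,0,1],[0,0,0,0,0,0,1],[0,0,0,0,0,0,1],[0,0,0,0,0,0,1]],
  ],
)

```text
time: 18.48
eef_pos: [649.2, -6.0, 222.0]
orientation: [1.0, 0.011, -0.001, 0.0]
ft_force: [0.3, -0.4, -0.1]
gripper_width: 0.3
finger_force: 0.0
```

```bash
python3 m3.py 10
```

```text
18.475 [649.2  -6.  222. ] [ 0.3 -0.4 -0.1]
0.78 1156 normal [-0.008 -0.001  1.   ] thick 1.2145452129641743 [[511.0, -59.0, 1.0], [540.0, -13.0, 4.0], [597.0, 37.0, 6.0]]
0.58 478 normal [-0.024  0.001  1.   ] thick 1.6691247251048695 [[513.0, -58.0, -1.0], [537.0, -13.0, 3.0], [572.0, 37.0, 6.0]]
```

View pics/s10.png

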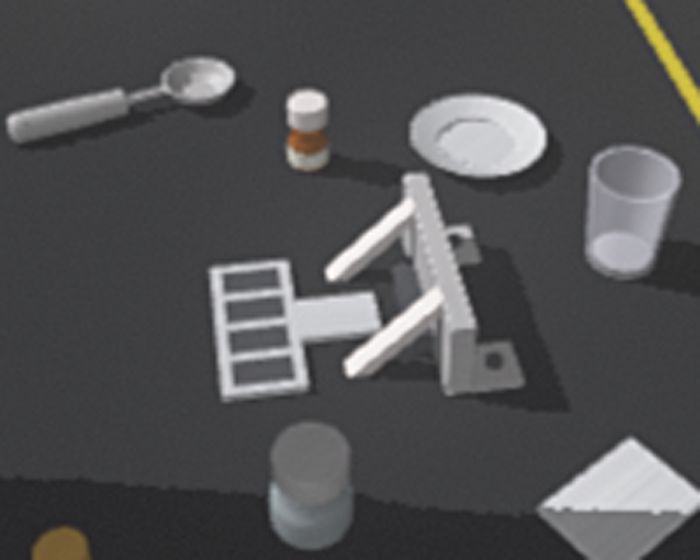

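The carrier lies flat with its wells up at (210–380, 260–400), in front of the stop. The bystanders in view have not moved.

```bash
python3 -c "
from workcell import r
print(r.sign_off())"
```

```text
the job is handed in; nothing more can be done
None
```

The carrier was tipped up against the stop until it leaned there by itself at about 76°, then toppled back. It now lies flat, wells up, in front of the stop with the arm clear, and I handed the job in at about 18.5 s; no verdict was returned.

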